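# Pack the resin-casting kit case in layers

## Task

Pack the orange casting kit case: lay the black-handled steel mixing paddle in the lowest slots, the yellow spirit level across it in its cradles, and the grey pocket scale on top of both, each fully home, level and right way up. The scale is an instrument, so set it down rather than letting it drop, and leave the cups, tub, bottle and stir sticks as they stand.

Things in the scene. Friction and masses are not known exactly. Their poses are not given: they have to be found in the camera images.
- case: Open orange tub with a grey foam bed, fixed. Origin: centre of its underside, on the table; x its long direction, z up. Outside 250 (x) x 210 (y) mm, walls 5 mm thick, 30 mm high, floor 5 mm. Heights below are above this origin. Two foam blocks, top at 54 mm, y -45..45 mm, stand at x -89..-58 and +58..+89 mm with a clear gap of 116 mm between them.
- handle_slot (a point): Centre of the floor, 12 mm high, of the slot for the paddle's handle, through the -x foam block (x = -73 mm of the case). Slot along the case's x, 28 mm wide, open upwards to the block top.
- blade_slot (a point): Centre of the floor, 17 mm high, of the slot for the paddle's blade, through the +x foam block (x = +73 mm). In line with the other slot, 42 mm wide, open upwards.
- cradle_left (a point): Centre of the floor, 30 mm high, of the spirit level's cradle on the case's +y side (y = 71 mm, 18 mm long along y). Blue cheeks rise to 42 mm, 32 mm apart along x.
- cradle_right (a point): The same for the level's other cradle, on the -y side (y = -71 mm).
- scale_bed (a point): Centre of the pocket scale's place, 54 mm high, over the case origin; the scale spans from block top to block top along x. Blue lips 10 mm high bound a place of 150 (x) x 70 (y) mm; they stand only on the blocks (|x| over 58 mm), so the scale's long sides are free in the middle.
- paddle_mid (a point): Paddle: midpoint of its length, 7 mm above its underside (half-way up), near its centre of mass. 200 mm along x: black handle x -100..15 mm, 16 mm wide, 14 high, red band at its end; steel blade from there to +100, 32 wide, 4 thick, underside 5 mm above the handle's. 120 g. Starts blade away from robot, within 20 deg. Home: x along case x, this point 19 mm high, +-20 mm free play along the slots.
- level_mid (a point): Centre of the yellow spirit level with black ends, a box 170 (x) x 22 (y) x 20 (z) mm with a green vial on top, 150 g. x along its length, z up. Starts with its length within 20 deg of the robot's x. Home: along the case's y in both cradles, either end first, over the paddle, vial up, this point 40 mm high, 15 mm free play along its length.
- scale_mid (a point): Centre of the grey pocket scale, a box 140 (x) x 60 (y) x 20 (z) mm with a steel pan, display and buttons on top, 200 g. x along its length, z up. Starts with its length within 20 deg of the robot's x. Home: flat on both foam blocks between the blue lips, over the level and paddle, length along the case's x, either end first, pan up, this point 64 mm high.
- cup_a: Bystander, origin at the centre of its underside: a small white plastic mixing cup, 66 mm across the rim and 62 mm tall, beyond the kit parts. Leave where it is.
- cup_b: Bystander, origin at the centre of its underside: another such white mixing cup, 66 mm across, 62 mm tall. Leave where it is.
- tub: Bystander, origin at the centre of its underside: a pale plastic tub, 124 mm across, 80 mm tall, near the far edge of the table. Leave where it is.
- hardener: Bystander, origin at the centre of its underside: a white bottle with a blue cap, 60 mm across and 150 mm tall, at the far right. Leave where it is.
- stick_a: Bystander, origin at the centre of its underside: a flat wooden stir stick, 148 x 18 x 3 mm, lying on the table on the robot's side of the kit parts. Leave where it is.
- stick_b: Bystander, origin at the centre of its underside: another such wooden stir stick. Leave where it is.
Things that resemble listed ones, but are neither listed nor needed, are in the scene too. There is more than one size of the part that bears paddle_mid; the job needs the largest. There is more than one size of the part that bears scale_mid; the job needs the smaller.

How it is judged:
By the outcome, as a careful person would: the job done as asked, in the order asked, and still so for the second after the job is handed in, with the robot touching nothing.
It also fails if it takes over 72 s, if anything falls off the work surface, if the arm or the gripper's body presses on something with over 40 N, if the wrist force passes 120 N, or if a joint passes its speed limit or range.

## Robot

A 6-joint arm with a two-finger parallel gripper is mounted at the origin on the work surface. World frame = base frame: x ahead of the robot, y to its left, z up, the work surface at z = 0. Lengths are in m, angles in rad, forces in N, time in s.
With the tool pointing down it reaches from about 0.325 to 0.9 m from the base axis. Payload 6.1 kg.
Tool frame: the origin (TCP) lies at the very end of the fingers, on their centre line; the grasp point (between the pads) lies 19 mm behind it (r.pinch_z is the distance from the TCP to the grasp point, in m); y points along the fingers, x is the direction in which the jaws open and shut, and the axes are right-handed (so a half turn about y gives the same grasp; the last joint's range is limited). The gripper opens to 85 mm and grips with 20 to 120 N. Pads are 22 mm wide; open, the fingers measure 114 mm over their backs; the gripper's body (76 mm by 85 mm) begins 54 mm behind the grasp point. The pads swing forward as they close: fully open they stand 13 mm farther back than shut.
Start: joints at [-1.308, 0.22, 1.526, -0, 1.395, -0.126], TCP at [0.237, -0.578, 0.231] pointing down, gripper open.
Joint ranges: [-2.98, 2.98], [-0.91, 2.08], [0.09, 2.57], [-1.24, 4.39], [0.2, 2.65], [-2.68, 2.68]. Speed limits (rad/s): [2.57, 2.57, 3.01, 3.14, 3.14, 3.14].

## Interface

Orientations are given as a unit quaternion [x, y, z, w].
In Python, from rig import r, vision gives the robot as it stands.
- The arm moves only by the tool move_arm, never from a script. Its argument "moves" is a list of rows, each a list of 5 numbers: the shift along the world's x, y, z in mm, then the turn about the world's z in degrees, then the opening in per cent of the stroke, from 0 (shut) to 100 (fully open). A call has exactly 5 rows; each row is the pose to reach, as a shift and turn from the pose measured when the call began; what a row does not reach only later rows make up. A row lasts 1/10 s, in which the tool goes at most 50 mm and 8.59 degrees, less where a joint would pass 70% of its speed; a pose out of reach is approached as far as the arm can. A call with a gripper value outside its range is refused whole. The fingers move at their own pace and stop on an object; the grip force is fixed at half the most. Time passes only in rows, so rows that repeat a pose let the fingers close, or fill a call up. It gives the time, the measured TCP pose, the force and the opening at its end, in the units of the state.
- r.state(): the state, without advancing time (a new reading comes with each control period).
- vision.get_image(name): name is "scene" or "top" or "wrist"; returns a dict with "frame" (384x512x3 uint8, red, green, blue), "K" (3x3 intrinsics, pixels), "R" (3x3) and "t" (3): a world point X has camera coordinates R X + t. Camera axes: x right, y down, z forward; pixel columns grow to the right and rows downward; lengths in m; the calibration is good to about 2 mm. A picture is of the moment at which its call begins. There is no depth.
- r.close_job(): hands the job in, once; it reports no verdict.
The state is a dict: "t": time; "joint_positions": joint angles; "joint_velocities": joint speeds; "tau": joint torques, N m; "ee_pos": TCP position; "orientation": TCP orientation; "wrist_force": force on the tool from outside, world axes, zero at the start; "ft_torque": the same for the moment, N m; "gripper_width": finger opening in m.
Only numpy, scipy, OpenCV 4.12 (cv2) and the standard library are available. Lean on these libraries where they do the work, as an engineer would, in place of code of your own. Each camera call takes 0.05 s, during which the arm holds its last target. There are 200 camera calls.

## Working session

There is one attempt and no reset: what is moved stays moved. The work goes in short steps, Python scripts to look and compute and a tool call to move; the robot and the scene stay as the last step left them, time stands still between calls to the robot, and variables do not carry over. Pictures are saved under pics/ and viewed, about 8 in all and at most 12, crops included, and the job is handed in when it is done.

Besides the shell and the picture viewer there is one more tool, called after "Emit:" as name(argument=value, ...), one argument or row to a line, values as JSON. move_arm: Moves the arm, as the interface text tells. Its arguments: {"type":"object","properties":{"moves":{"type":"array","items":{"type":"array","items":{"type":"number"}}}},"required":["moves"]}

```bash
ls; mkdir -p pics; python3 - <<'E'
from rig import r, vision
import cv2,pickle,numpy as np
d={}
for n in("top","scene"):
    g=vision.get_image(n); d[n]=g; cv2.imwrite(f"pics/{n}0.png",cv2.resize(g["frame"][:,:,::-1],(800,600),interpolation=cv2.INTER_CUBIC))
    print(n,g["K"].round(1).tolist(),g["R"].round(3).tolist(),g["t"].round(3).tolist())
pickle.dump(d,open("d0.pkl","wb"))
s=r.state();print(s["t"],s["ee_pos"],s["orientation"],s["gripper_width"],r.pinch_z)
E
```

```text
pics
top [[491.7, 0.0, 249.4], [0.0, 491.7, 184.8], [0.0, 0.0, 1.0]] [[0.026, -1.0, 0.006], [-0.997, -0.026, -0.077], [0.077, -0.004, -0.997]] [-0.116, 0.491, 1.27]
scene [[408.9, 0.0, 261.3], [0.0, 408.9, 184.9], [0.0, 0.0, 1.0]] [[0.426, 0.905, -0.011], [0.715, -0.344, -0.609], [-0.554, 0.251, -0.793]] [-0.097, -0.336, 1.599]
0.1 [ 0.23677716 -0.57780416  0.23027363] [-0.58672598  0.39448063 -0.3935156   0.58760797] 0.08552325787879696 0.0187
```

View pics/top0.png

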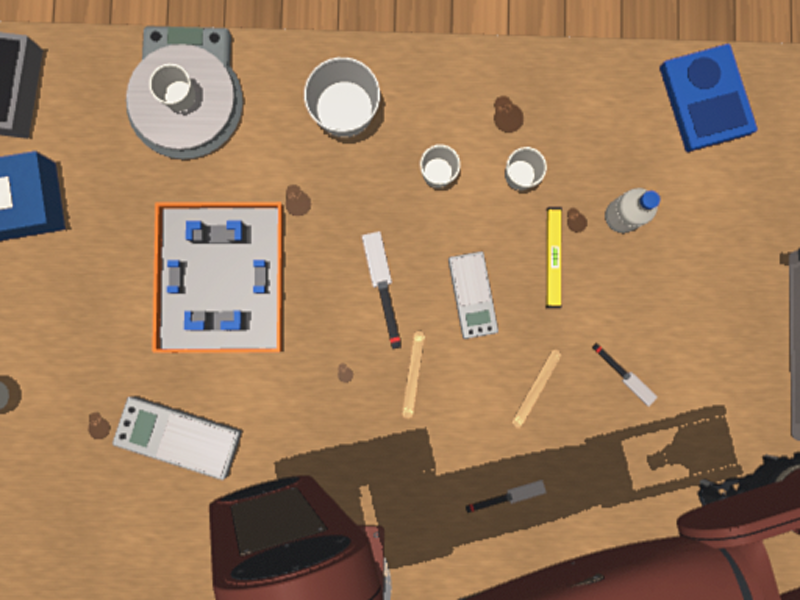

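View pics/scene0.png

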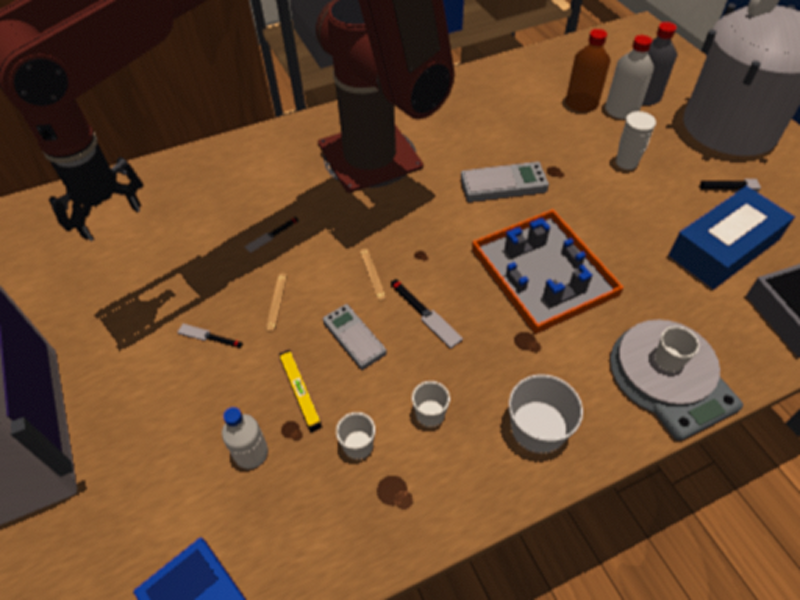

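Paddle candidates in the top view: (380,290) is the longest, with small ones at (625,375) and (505,495), and another at (730,185) in the scene view. Scale candidates: the smaller at (473,295), the larger at (177,437), and a platform scale at (185,100). The only level is at (555,257). The case is centred near (218,278). I choose the paddle at (380,290) and the scale at (473,295), and check them in a crop.

```bash
python3 - <<'E'
import cv2,pickle,numpy as np
d=pickle.load(open("d0.pkl","rb")); f=d["top"]["frame"][:,:,::-1]
a=f[125:230,92:192]; b=f[125:230,222:372]
A=cv2.resize(a,None,fx=5.5,fy=5.5,interpolation=cv2.INTER_CUBIC);B=cv2.resize(b,None,fx=5,fy=5,interpolation=cv2.INTER_CUBIC)
cv2.imwrite("pics/ca.png",A);cv2.imwrite("pics/cb.png",B)
E
cat > h.py <<'E'
import numpy as np,pickle,cv2
def ray(g,u,v,z):
    K,R,t=np.array(g["K"]),np.array(g["R"]),np.array(g["t"])
    c=-R.T@t; w=R.T@np.linalg.solve(K,[u,v,1]); return c+w*(z-c[2])/w[2]
def proj(g,X):
    p=np.array(g["K"])@(np.array(g["R"])@np.array(X)+np.array(g["t"])); return p[:2]/p[2]
E
```

```text
(no output)
```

View pics/ca.png

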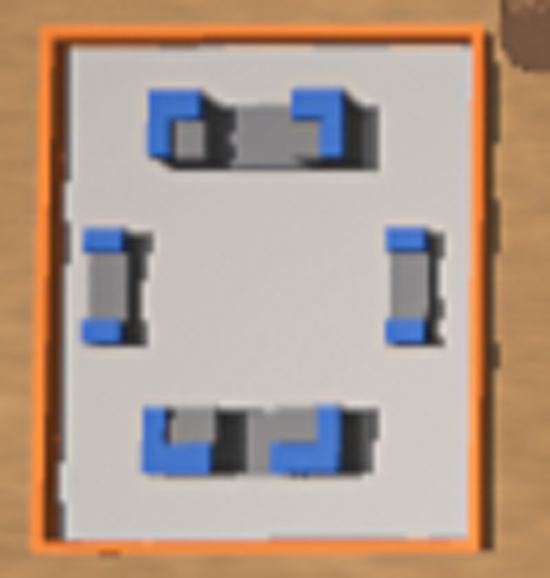

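View pics/cb.png

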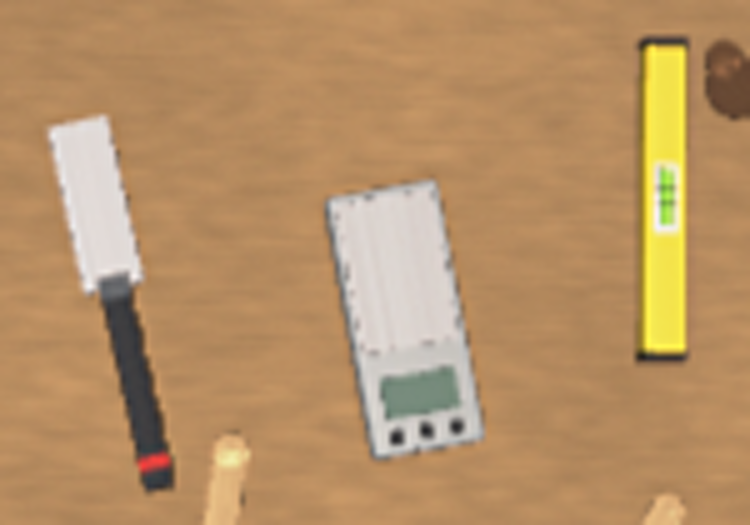

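The crops confirm the choice. The wide slot (lip gap 92 crop px, about 42 mm) is in the upper block, away from the robot, and the narrow slot is the near one. So case x points along +world x. The paddle, scale and level lie with their features up.

```bash
python3 - <<'E'
from h import *
from scipy.optimize import least_squares
g=pickle.load(open("d0.pkl","rb"))["top"]
pa=lambda x,y:((x+.5)/5.5-.5+92,(y+.5)/5.5-.5+125)
pb=lambda x,y:((x+.5)/5-.5+222,(y+.5)/5-.5+125)
def fit(name,pts,p0):
    def res(p):
        c,s=np.cos(p[2]),np.sin(p[2])
        return np.concatenate([proj(g,[p[0]+c*X-s*Y,p[1]+s*X+c*Y,Z])-uv for X,Y,Z,uv in pts])
    q=least_squares(res,p0); print(name,(q.x[:2]*1e3).round(1),np.degrees(q.x[2]).round(2),"res px",res(q.x).round(1))
fit("lips",[(.089,.045,.064,pa(150,90)),(.089,-.045,.064,pa(346,90)),(-.089,.045,.064,pa(142,474)),(-.089,-.045,.064,pa(341,474))],[.6,.3,0])
fit("rim",[(.125,.105,.03,pa(40,25)),(.125,-.105,.03,pa(487,26)),(-.125,.105,.03,pa(32,552)),(-.125,-.105,.03,pa(493,551))],[.6,.3,0])
fit("paddle",[(.1,.016,.009,pb(50,128)),(.1,-.016,.009,pb(108,116)),(-.1,.008,.014,pb(142,490)),(-.1,-.008,.014,pb(173,485))],[.6,0,0])
L=.07;W=.03
fit("scale",[(L,W,.02,pb(327,198)),(L,-W,.02,pb(437,181)),(-L,-W,.02,pb(484,438)),(-L,W,.02,pb(375,459))],[.6,0,0])
L=.085;W=.011
fit("level",[(L,W,.02,pb(639,38)),(L,-W,.02,pb(688,38)),(-L,-W,.02,pb(685,360)),(-L,W,.02,pb(637,360))],[.6,0,0])
from scipy.spatial.transform import Rotation as Ro
from rig import r
s=r.state();print(Ro.from_quat(s["orientation"]).as_matrix().round(3))
E
```

```text
lips [506.2 184.2] 1.53 res px [ 0.1 -0.1 -0.1 -0.1  0.2  0.1 -0.2  0.1]
rim [506.8 183.1] 2.02 res px [ 0.8  0.4 -0.2 -0.5  0.9  0.3 -1.4 -0.2]
paddle [493.1 -92.3] 13.57 res px [-0.2 -0.3  0.  -0.4  0.2  0.5 -0.   0.2]
scale [ 488.5 -243.3] 11.39 res px [-0.3 -0.1  0.1 -0.6  0.5  0.5 -0.3  0.2]
level [ 555.5 -377.3] 0.13 res px [ 0.7  0.  -0.8  0.2 -0.6 -0.   0.6 -0.2]
[[ 0.379 -0.     0.925]
 [-0.925  0.002  0.379]
 [-0.002 -1.     0.   ]]
```

Emit:
move_arm(
  moves=[
    [46,80,0,-2,60],
    [92,160,-20,-5,60],
    [136,240,-50,-8.7,60],
    [180,320,-80,-8.7,60],
    [200,370,-90,-8.7,60],
  ],
)

```text
t: 0.6
ee_pos: [0.3561, -0.3626, 0.1847]
orientation: [-0.555, 0.438, -0.437, 0.556]
wrist_force: [0.8, -0.0, 0.3]
gripper_width: 0.0514
```

Emit:
move_arm(
  moves=[
    [20,40,-12,0,60],
    [40,80,-25,0,60],
    [60,120,-38,0,60],
    [80,160,-50,0,60],
    [100,200,-62,0,60],
  ],
)

```text
t: 1.1
ee_pos: [0.4564, -0.1607, 0.1221]
orientation: [-0.555, 0.438, -0.437, 0.556]
wrist_force: [0.5, -0.2, 0.0]
gripper_width: 0.0517
```

Emit:
move_arm(
  moves=[
    [40,70,-25,0,60],
    [55,100,-45,0,60],
    [55,100,-45,0,60],
    [55,100,-45,0,60],
    [55,100,-45,0,60],
  ],
)

```text
t: 1.6
ee_pos: [0.5109, -0.0604, 0.0766]
orientation: [-0.556, 0.438, -0.436, 0.556]
wrist_force: [-0.2, -0.6, -0.8]
gripper_width: 0.0515
```

Emit:
move_arm(
  moves=[
    [-18,-32,-20,0,60],
    [-18,-32,-45,0,60],
    [-18,-32,-63,0,60],
    [-18,-32,-73,0,60],
    [-18,-32,-73,0,0],
  ],
)

```text
t: 2.1
ee_pos: [0.4917, -0.0932, 0.0029]
orientation: [0.556, -0.439, 0.436, -0.555]
wrist_force: [0.1, 0.6, 0.9]
gripper_width: 0.0378
```

Emit:
move_arm(
  moves=[
    [0,0,0,0,0],
    [0,0,0,0,0],
    [0,0,0,0,0],
    [0,0,0,0,0],
    [0,0,3,0,0],
  ],
)

```text
t: 2.6
ee_pos: [0.4918, -0.0931, 0.0061]
orientation: [0.556, -0.439, 0.436, -0.555]
wrist_force: [0.2, 0.3, -2.1]
gripper_width: 0.0143
```

Emit:
move_arm(
  moves=[
    [0,0,40,0,0],
    [0,0,80,0,0],
    [0,30,110,-4,0],
    [0,70,110,-8,0],
    [0,110,110,-12,0],
  ],
)

```text
t: 3.1
ee_pos: [0.4927, 0.0179, 0.1178]
orientation: [-0.505, 0.495, -0.494, 0.507]
wrist_force: [0.5, -0.2, -1.4]
gripper_width: 0.0141
```

Emit:
move_arm(
  moves=[
    [4,45,0,0,0],
    [8,90,0,0,0],
    [14,135,0,0,0],
    [14,165,0,0,0],
    [14,167,0,0,0],
  ],
)

```text
t: 3.6
ee_pos: [0.506, 0.1885, 0.1178]
orientation: [-0.506, 0.494, -0.492, 0.508]
wrist_force: [-0.1, -0.6, -1.3]
gripper_width: 0.0142
```

```bash
python3 - <<'E'
from rig import r, vision
import cv2,pickle,numpy as np
from scipy.spatial.transform import Rotation as Ro
d={}
for n in("top","wrist"):
    g=vision.get_image(n); d[n]=g
a=d["top"]["frame"][115:240,80:230,::-1]
A=cv2.resize(a,(480,400),interpolation=cv2.INTER_CUBIC)
B=cv2.resize(d["wrist"]["frame"][:,:,::-1],(533-213,240))
B=cv2.copyMakeBorder(B,0,160,0,0,cv2.BORDER_CONSTANT)
cv2.imwrite("pics/p1.png",np.hstack([A,B]))
pickle.dump(d,open("d1.pkl","wb"))
s=r.state();print(s["t"],s["ee_pos"],s["gripper_width"]);m=Ro.from_quat(s["orientation"]).as_matrix();print(np.degrees(np.arctan2(m[1,0],m[0,0])),m.round(3).tolist())
E
```

```text
3.7 [0.50611504 0.18553794 0.11750925] 0.013666254069859735
-88.55546596928775 [[0.025, -0.0, 1.0], [-1.0, 0.003, 0.025], [-0.003, -1.0, -0.0]]
```

View pics/p1.png

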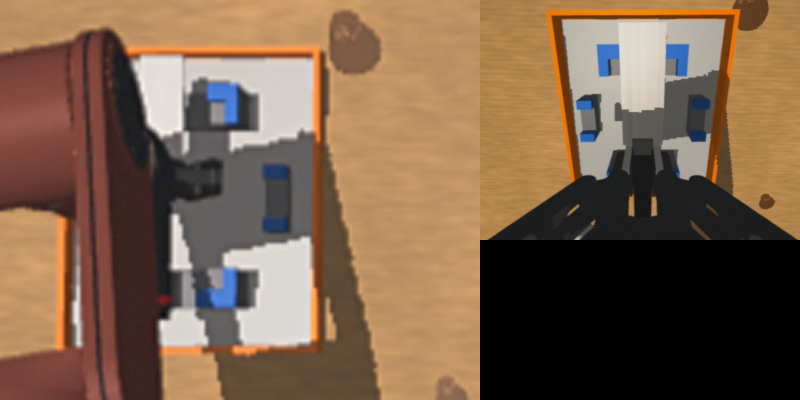

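Emit:
move_arm(
  moves=[
    [0,-1.5,-30,0,0],
    [0,-1.5,-60,0,0],
    [0,-1.5,-75,0,0],
    [0,-1.5,-85,0,0],
    [0,-1.5,-90,0,0],
  ],
)

```text
t: 4.2
ee_pos: [0.506, 0.1833, 0.0269]
orientation: [-0.506, 0.495, -0.493, 0.506]
wrist_force: [0.3, -0.1, -2.2]
gripper_width: 0.0139
```

Emit:
move_arm(
  moves=[
    [0,0,-5,0,0],
    [0,0,-9,0,0],
    [0,0,-12,0,0],
    [0,0,-12,0,0],
    [0,0,-12,0,0],
  ],
)

```text
t: 4.7
ee_pos: [0.5068, 0.1834, 0.0162]
orientation: [-0.505, 0.494, -0.493, 0.507]
wrist_force: [-2.2, -1.8, 5.8]
gripper_width: 0.0143
```

Emit:
move_arm(
  moves=[
    [0,0,0,0,50],
    [0,0,0,0,50],
    [0,0,0,0,50],
    [0,0,20,0,50],
    [0,0,60,0,50],
  ],
)

```text
t: 5.2
ee_pos: [0.5035, 0.1827, 0.0732]
orientation: [0.508, -0.496, 0.492, -0.505]
wrist_force: [-0.1, -0.0, 0.4]
gripper_width: 0.0428
```

Emit:
move_arm(
  moves=[
    [0,-20,40,0,50],
    [0,-65,60,0,50],
    [0,-110,60,0,50],
    [4,-158,60,0,50],
    [8,-205,60,0,50],
  ],
)

```text
t: 5.7
ee_pos: [0.5116, -0.0239, 0.1337]
orientation: [0.508, -0.495, 0.492, -0.505]
wrist_force: [0.2, -0.7, -0.1]
gripper_width: 0.0425
```

```bash
python3 - <<'E'
from rig import r, vision
import cv2,pickle,numpy as np
d={}
for n in("top","scene"):
    g=vision.get_image(n); d[n]=g
A=cv2.resize(d["top"]["frame"][120:235,85:195,::-1],(400,418),interpolation=cv2.INTER_CUBIC)
B=cv2.resize(d["scene"]["frame"][125:220,295:405,::-1],(400,345),interpolation=cv2.INTER_CUBIC)
B=cv2.copyMakeBorder(B,0,73,0,0,cv2.BORDER_CONSTANT)
cv2.imwrite("pics/p2.png",np.hstack([A,B]))
pickle.dump(d,open("d2.pkl","wb"))
s=r.state();print(s["t"],s["ee_pos"])
E
```

```text
5.8 [ 0.51217092 -0.02736962  0.13370675]
```

View pics/p2.png

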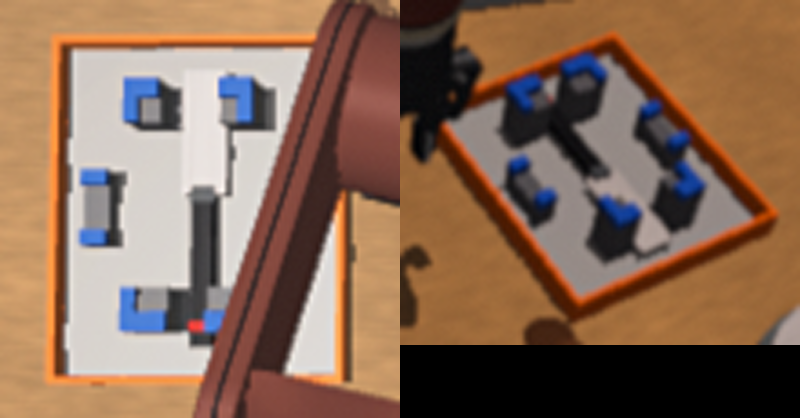

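Picture 6: the paddle lies along the case, with the blade through the far slot and the handle through the near one. I'll check that numerically while moving on to the level.

```bash
python3 - <<'E'
from h import *
d=pickle.load(open("d2.pkl","rb"));g=d["top"]
c,s=np.cos(np.radians(1.53)),np.sin(np.radians(1.53))
for X,Y,Z in [(.1,.016,.021),(.1,-.016,.021),(.015,.016,.021),(.015,-.016,.021),(-.1,.008,.026),(-.1,-.008,.026)]:
    w=[.5062+c*X-s*Y,.184+s*X+c*Y,Z]
    u,v=proj(g,w); a=((u+.5-85)*400/110,(v+.5-120)*418/115)
    u,v=proj(d["scene"],w); b=(400+(u+.5-295)*400/110,(v+.5-125)*345/95)
    print((X,Y),np.round(a),np.round(b))
E
```

```text
(0.1, 0.016) [181.  72.] [674. 236.]
(0.1, -0.016) [226.  72.] [643. 250.]
(0.015, 0.016) [179. 189.] [618. 169.]
(0.015, -0.016) [224. 189.] [588. 182.]
(-0.1, 0.008) [186. 349.] [542.  85.]
(-0.1, -0.008) [209. 349.] [527.  91.]
```

Emit:
move_arm(
  moves=[
    [8,-45,0,0,50],
    [16,-92,0,0,50],
    [22,-140,0,-1,50],
    [30,-188,0,-1.4,50],
    [36,-235,0,-1.4,50],
  ],
)

```text
t: 6.3
ee_pos: [0.5486, -0.2635, 0.1335]
orientation: [-0.5, 0.503, -0.5, 0.497]
wrist_force: [1.5, 0.6, -0.5]
gripper_width: 0.043
```

Emit:
move_arm(
  moves=[
    [4,-40,0,0,50],
    [6,-80,0,0,50],
    [6,-110,-20,0,50],
    [6,-110,-40,0,50],
    [6,-110,-40,0,50],
  ],
)

```text
t: 6.8
ee_pos: [0.5526, -0.372, 0.0893]
orientation: [-0.5, 0.506, -0.498, 0.497]
wrist_force: [0.0, 0.7, -0.8]
gripper_width: 0.0428
```

Emit:
move_arm(
  moves=[
    [3,-5,-20,0.5,50],
    [3,-5,-50,0.5,50],
    [3,-5,-75,0.5,50],
    [3,-5,-86,0.5,50],
    [3,-5,-86,0.5,0],
  ],
)

```text
t: 7.3
ee_pos: [0.555, -0.375, 0.0018]
orientation: [-0.502, 0.504, -0.494, 0.499]
wrist_force: [-0.6, -0.2, 0.4]
gripper_width: 0.0297
```

Emit:
move_arm(
  moves=[
    [0,0,0,0,0],
    [0,0,0,0,0],
    [0,0,0,0,0],
    [0,0,0,0,0],
    [0,0,10,0,0],
  ],
)

```text
t: 7.8
ee_pos: [0.5542, -0.3744, 0.0112]
orientation: [-0.502, 0.505, -0.493, 0.499]
wrist_force: [-0.3, 0.7, -1.7]
gripper_width: 0.0205
```

Emit:
move_arm(
  moves=[
    [0,0,45,0,0],
    [0,0,90,0,0],
    [0,10,120,8,0],
    [0,40,130,16,0],
    [-5,85,130,24,0],
  ],
)

```text
t: 8.3
ee_pos: [0.551, -0.2919, 0.1457]
orientation: [0.597, -0.386, 0.381, -0.591]
wrist_force: [0.6, 0.8, -1.5]
gripper_width: 0.0204
```

Emit:
move_arm(
  moves=[
    [-5,45,0,8,0],
    [-10,90,0,16,0],
    [-15,135,0,24,0],
    [-20,180,0,32,0],
    [-25,225,0,40,0],
  ],
)

```text
t: 8.8
ee_pos: [0.5256, -0.0653, 0.1465]
orientation: [0.694, -0.156, 0.154, -0.686]
wrist_force: [0.0, 0.6, -1.1]
gripper_width: 0.0207
```

Emit:
move_arm(
  moves=[
    [-5,45,0,8,0],
    [-10,90,0,16,0],
    [-14,135,0,24,0],
    [-18,180,0,27.5,0],
    [-19,225,0,27.5,0],
  ],
)

```text
t: 9.3
ee_pos: [0.506, 0.1614, 0.1474]
orientation: [0.711, 0.014, -0.013, -0.703]
wrist_force: [1.5, -0.0, -1.2]
gripper_width: 0.0206
```

```bash
cat > st.py <<'E'
from rig import r
import numpy as np
from scipy.spatial.transform import Rotation as Ro
s=r.state();m=Ro.from_quat(s["orientation"]).as_matrix()
print(s["t"],s["ee_pos"].round(4),"yaw",np.degrees(np.arctan2(m[1,0],m[0,0])).round(2),"tool y",m[:,1].round(3),s["wrist_force"].round(1),s["ft_torque"].round(2),s["gripper_width"].round(4))
E
python3 st.py
```

```text
Traceback (most recent call last):
  File "st.py", line 5, in <module>
    print(s["t"],s["ee_pos"].round(4),"yaw",np.degrees(np.arctan2(m[1,0],m[0,0])).round(2),"tool y",m[:,1].round(3),s["wrist_force"].round(1),s["ft_torque"].round(2),s["gripper_width"].round(4))
                                                                                                                                                                      ^^^^^^^^^^^^^^^^^^^^^^^^
AttributeError: 'float' object has no attribute 'round'
```

Emit:
move_arm(
  moves=[
    [0,22,-30,-0.7,0],
    [0,22,-60,-0.7,0],
    [0,22,-85,-0.7,0],
    [0,22,-95,-0.7,0],
    [0,22,-95,-0.7,0],
  ],
)

```text
t: 9.8
ee_pos: [0.5048, 0.183, 0.0514]
orientation: [0.711, 0.009, -0.01, -0.703]
wrist_force: [0.2, 0.2, -1.0]
gripper_width: 0.0205
```

```bash
sed -i 's/s\["gripper_width"\].round(4)/s["gripper_width"]/' st.py; python3 st.py; python3 - <<'E'
from rig import r, vision
import cv2,pickle,numpy as np
d={}
for n in("top","scene","wrist"):
    g=vision.get_image(n); d[n]=g
A=cv2.resize(d["wrist"]["frame"][:,:,::-1],(400,300))
B=cv2.resize(d["scene"]["frame"][125:220,295:405,::-1],(400,345),interpolation=cv2.INTER_CUBIC)
A=cv2.copyMakeBorder(A,0,45,0,0,cv2.BORDER_CONSTANT)
cv2.imwrite("pics/p3.png",np.hstack([A,B]))
E
```

```text
9.8 [0.5048 0.183  0.0514] yaw 1.53 tool y [-0.002 -0.012 -1.   ] [ 0.2  0.2 -1. ] [0.01 0.03 0.04] 0.0204790821588922
```

View pics/p3.png

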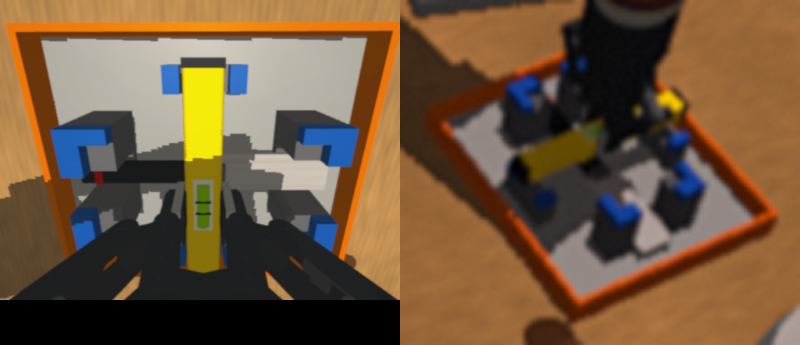

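Picture 7: in the wrist view the level (columns 181–226) is centred between the cheeks (181–228), vial up. I can lower it.

Emit:
move_arm(
  moves=[
    [1,0,-7,0,0],
    [1,0,-13,0,0],
    [1,0,-17,0,0],
    [1,0,-20,0,0],
    [1,0,-20,0,0],
  ],
)

```text
t: 10.45
ee_pos: [0.5082, 0.1833, 0.0338]
orientation: [0.711, 0.01, -0.008, -0.703]
wrist_force: [0.0, -0.1, -2.4]
gripper_width: 0.0204
```

Emit:
move_arm(
  moves=[
    [-1,0,-1,0,0],
    [-1,0,-2,0,0],
    [-1,0,-3,0,0],
    [-1,0,-3,0,0],
    [-1,0,-3,0,0],
  ],
)

```text
t: 10.95
ee_pos: [0.508, 0.1834, 0.0333]
orientation: [0.711, 0.011, -0.008, -0.703]
wrist_force: [-6.7, -2.4, 17.7]
gripper_width: 0.0206
```

Emit:
move_arm(
  moves=[
    [0,0,1,0,0],
    [0,0,1,0,45],
    [0,0,1,0,45],
    [0,0,1,0,45],
    [0,0,20,0,45],
  ],
)

```text
t: 11.45
ee_pos: [0.5054, 0.1828, 0.0506]
orientation: [0.711, 0.009, -0.01, -0.703]
wrist_force: [-0.6, 0.7, -0.8]
gripper_width: 0.0385
```

Emit:
move_arm(
  moves=[
    [0,0,40,0,45],
    [0,-10,85,0,45],
    [0,-55,100,0,45],
    [0,-105,100,-6,45],
    [0,-152,100,-12,45],
  ],
)

```text
t: 11.95
ee_pos: [0.5057, 0.0294, 0.1515]
orientation: [0.708, -0.066, 0.065, -0.7]
wrist_force: [0.8, 0.1, 0.2]
gripper_width: 0.0384
```

Emit:
move_arm(
  moves=[
    [-4,-48,0,-8,60],
    [-8,-96,0,-16,80],
    [-12,-144,0,-24,100],
    [-16,-192,0,-32,100],
    [-18,-240,0,-40,100],
  ],
)

```text
t: 12.45
ee_pos: [0.4871, -0.2124, 0.1514]
orientation: [0.642, -0.306, 0.303, -0.634]
wrist_force: [-0.4, -0.5, -0.0]
gripper_width: 0.0857
```

```bash
python3 st.py; python3 - <<'E'
from rig import r, vision
import cv2,pickle,numpy as np
d={}
for n in("top","scene"):
    g=vision.get_image(n); d[n]=g
A=cv2.resize(d["top"]["frame"][120:235,85:195,::-1],(400,418),interpolation=cv2.INTER_CUBIC)
B=cv2.resize(d["scene"]["frame"][125:220,295:405,::-1],(400,345),interpolation=cv2.INTER_CUBIC)
B=cv2.copyMakeBorder(B,0,73,0,0,cv2.BORDER_CONSTANT)
cv2.imwrite("pics/p4.png",np.hstack([A,B]))
pickle.dump(d,open("d4.pkl","wb"))
E
python3 - <<'E'
from h import *
d=pickle.load(open("d4.pkl","rb"));g=d["top"]
c,s=np.cos(np.radians(1.53)),np.sin(np.radians(1.53))
for X,Y,Z in [(.011,.085,.05),(.011,-.085,.05),(-.011,-.085,.05),(-.011,.085,.05)]:
    w=[.5062+c*X-s*Y,.184+s*X+c*Y,Z]
    u,v=proj(g,w); a=((u+.5-85)*400/110,(v+.5-120)*418/115)
    u,v=proj(d["scene"],w); b=(400+(u+.5-295)*400/110,(v+.5-125)*345/95)
    print((X,Y),np.round(a),np.round(b))
E
```

```text
12.45 [ 0.4871 -0.2124  0.1514] yaw -50.98 tool y [-0.009 -0.008 -1.   ] [-0.4 -0.5 -0. ] [-0.02 -0.09  0.  ] 0.08570037485796587
(0.011, 0.085) [ 72. 191.] [684. 119.]
(0.011, -0.085) [313. 191.] [524. 186.]
(-0.011, -0.085) [313. 222.] [511. 169.]
(-0.011, 0.085) [ 71. 222.] [670. 103.]
```

View pics/p4.png

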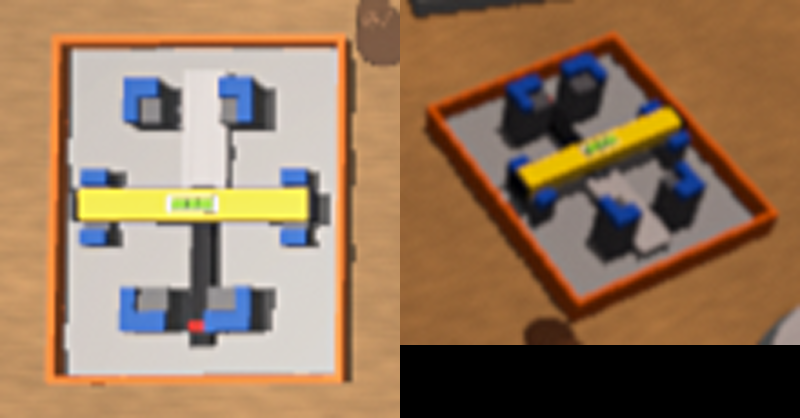

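Picture 8: the level is seated in both cradles, vial up, within about 1 mm of the predicted corners, and the paddle lies under it. Next is the scale.

Emit:
move_arm(
  moves=[
    [1,-31,-20,-8,100],
    [1,-31,-50,-16,100],
    [1,-31,-80,-24,100],
    [1,-31,-100,-27.6,100],
    [1,-31,-110,-27.6,100],
  ],
)

```text
t: 13.05
ee_pos: [0.4867, -0.2453, 0.0389]
orientation: [0.551, -0.452, 0.445, -0.543]
wrist_force: [-0.6, 0.1, -0.2]
gripper_width: 0.0856
```

Emit:
move_arm(
  moves=[
    [0,0,-20,0,100],
    [0,0,-32,0,100],
    [0,0,-41,0,100],
    [0,0,-41,0,100],
    [0,0,-41,0,100],
  ],
)

```text
t: 13.55
ee_pos: [0.4872, -0.2456, -0.0014]
orientation: [0.551, -0.452, 0.445, -0.543]
wrist_force: [-0.9, 0.1, -0.5]
gripper_width: 0.0855
```

```bash
python3 st.py
```

```text
13.55 [ 0.4872 -0.2456 -0.0014] yaw -78.68 tool y [-0.015 -0.003 -1.   ] [-0.9  0.1 -0.5] [0.04 0.   0.01] 0.08548891418880515
```

Emit:
move_arm(
  moves=[
    [0,0,0,0,50],
    [0,0,0,0,50],
    [0,0,0,0,50],
    [0,0,0,0,50],
    [0,0,0,0,50],
  ],
)

```text
t: 14.05
ee_pos: [0.4882, -0.2462, 0.0]
orientation: [0.551, -0.451, 0.446, -0.543]
wrist_force: [-0.5, 1.2, 6.5]
gripper_width: 0.0584
```

Emit:
move_arm(
  moves=[
    [0,0,0,0,50],
    [0,0,10,0,50],
    [0,0,25,0,50],
    [0,0,40,0,50],
    [0,0,40,0,50],
  ],
)

```text
t: 14.55
ee_pos: [0.4904, -0.2477, 0.0435]
orientation: [0.551, -0.449, 0.448, -0.543]
wrist_force: [1.1, -0.6, -1.4]
gripper_width: 0.0584
```

```bash
python3 st.py; python3 - <<'E'
from rig import r, vision
import cv2,numpy as np
A=cv2.resize(vision.get_image("wrist")["frame"][:,:,::-1],(400,300))
B=cv2.resize(vision.get_image("scene")["frame"][160:260,180:280,::-1],(300,300),interpolation=cv2.INTER_CUBIC)
cv2.imwrite("pics/p5.png",np.hstack([A,B]))
E
```

```text
14.55 [ 0.4904 -0.2477  0.0435] yaw -78.68 tool y [-0.009 -0.007 -1.   ] [ 1.1 -0.6 -1.4] [-0.04 -0.07 -0.03] 0.05842840888516713
```

View pics/p5.png

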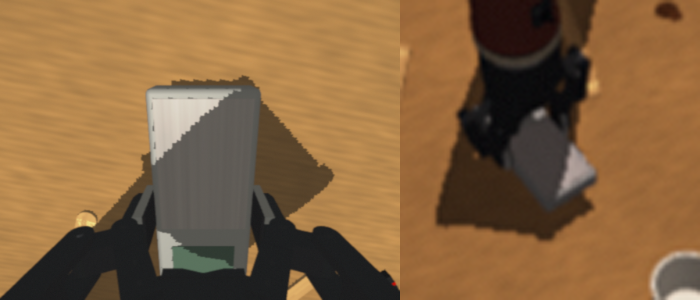

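Emit:
move_arm(
  moves=[
    [0,0,40,0,50],
    [0,20,75,-3,50],
    [2,60,80,-6,50],
    [4,105,80,-9.8,50],
    [7,150,80,-9.8,50],
  ],
)

```text
t: 15.15
ee_pos: [0.4955, -0.0954, 0.1211]
orientation: [0.51, -0.496, 0.492, -0.502]
wrist_force: [1.4, 0.5, -2.8]
gripper_width: 0.0584
```

Emit:
move_arm(
  moves=[
    [2,45,0,0,50],
    [4,92,0,0,50],
    [6,138,0,0,50],
    [8,180,0,0,50],
    [9,220,0,0,50],
  ],
)

```text
t: 15.65
ee_pos: [0.5037, 0.1265, 0.1204]
orientation: [0.51, -0.497, 0.491, -0.502]
wrist_force: [-0.6, -1.2, -1.9]
gripper_width: 0.0588
```

Emit:
move_arm(
  moves=[
    [0,30,0,0,50],
    [0,50,0,0,50],
    [0,60,0,0,50],
    [0,60,-10,0,50],
    [0,60,-20,0,50],
  ],
)

```text
t: 16.15
ee_pos: [0.5036, 0.1858, 0.0994]
orientation: [0.51, -0.496, 0.492, -0.502]
wrist_force: [0.8, -1.0, -3.1]
gripper_width: 0.0584
```

```bash
python3 st.py
```

```text
16.15 [0.5036 0.1858 0.0994] yaw -88.64 tool y [-0.013 -0.004 -1.   ] [ 0.8 -1.  -3.1] [-0.07 -0.03 -0.02] 0.05835982205723375
```

Shift to (506.5, 183.5), lower to just above the lips, and look.

Emit:
move_arm(
  moves=[
    [2.5,-2,-10,0,50],
    [2.5,-2,-18,0,50],
    [2.5,-2,-25,0,50],
    [2.5,-2,-28,0,50],
    [2.5,-2,-28,0,50],
  ],
)

```text
t: 16.65
ee_pos: [0.5058, 0.1835, 0.0708]
orientation: [0.51, -0.497, 0.491, -0.501]
wrist_force: [0.3, 0.2, -2.5]
gripper_width: 0.0587
```

```bash
python3 st.py; python3 - <<'E'
from rig import r, vision
import cv2,numpy as np
A=cv2.resize(vision.get_image("wrist")["frame"][:,:,::-1],(400,300))
B=cv2.resize(vision.get_image("scene")["frame"][125:220,295:405,::-1],(400,345),interpolation=cv2.INTER_CUBIC)
A=cv2.copyMakeBorder(A,0,45,0,0,cv2.BORDER_CONSTANT)
cv2.imwrite("pics/p6.png",np.hstack([A,B]))
E
```

```text
16.65 [0.5058 0.1835 0.0708] yaw -88.66 tool y [-0.014 -0.004 -1.   ] [ 0.3  0.2 -2.5] [-0.01 -0.04  0.  ] 0.058714631322881905
```

View pics/p6.png

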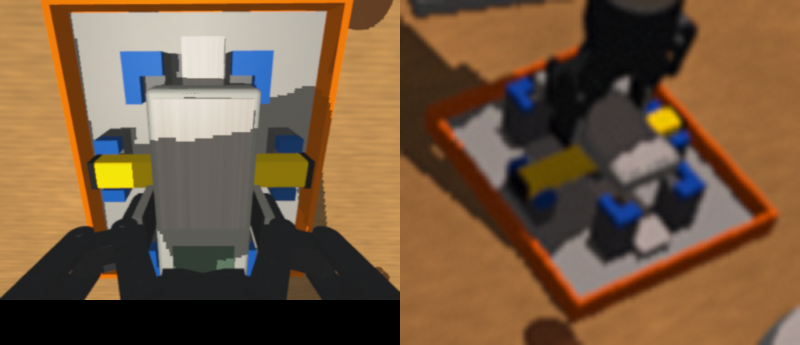

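Picture 10: the scale's far end spans columns 148–260 and the lips 121–273, so it looks slightly right of centre. I'll turn that into millimetres.

```bash
python3 - <<'E'
from h import *
from rig import vision
g=vision.get_image("wrist"); pickle.dump(g,open("d6.pkl","wb"))
f=g["frame"]
cv2.imwrite("pics/p7.png",cv2.resize(f[30:190,110:400,::-1],(0,0),fx=2.7,fy=2.7,interpolation=cv2.INTER_CUBIC))
for n,u,v,z in[("lipL out",121,52,.064),("lipR out",273,52,.064),("scL",148,92,.0905),("scR",260,92,.0905),("lvL",93,170,.05),("lvR",311,170,.05)]:
    print(n,(ray(g,u*1.28,v*1.28,z)*1e3).round(1))
c,s=np.cos(np.radians(1.53)),np.sin(np.radians(1.53))
for X,Y,Z in[(.089,.045,.064),(.089,-.045,.064),(.125,.105,.03),(.125,-.105,.03)]:
    print((X,Y),proj(g,[.5062+c*X-s*Y,.184+s*X+c*Y,Z]).round(1)/1.28)
E
```

```text
lipL out [596.2 234.9  64. ]
lipR out [598.3 145.5  64. ]
scL [576.7 214.4  90.5]
scR [578.  157.3  90.5]
lvL [512.5 268.3  50. ]
lvR [516.  102.3  50. ]
(0.089, 0.045) [127.34375  56.09375]
(0.089, -0.045) [279.609375  55.625   ]
(0.125, 0.105) [47.5    0.625]
(0.125, -0.105) [ 3.58125e+02 -2.34375e-01]
```

View pics/p7.png

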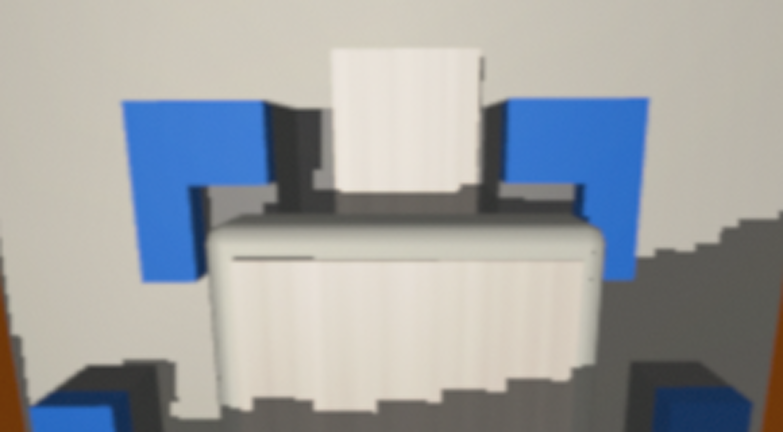

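The wrist view gives the scale end centre 3–4 mm to −y of the lip centre, x within 1 mm and yaw equal. I correct by +3 mm in y and +1 mm in x, then lower gently.

Emit:
move_arm(
  moves=[
    [1,3,0,0,50],
    [1,3,-4,0,50],
    [1,3,-7,0,50],
    [1,3,-10,0,50],
    [1,3,-12,0,50],
  ],
)

```text
t: 17.3
ee_pos: [0.5072, 0.1868, 0.0594]
orientation: [0.51, -0.496, 0.492, -0.502]
wrist_force: [-1.0, -0.5, -2.7]
gripper_width: 0.0583
```

```bash
python3 st.py
```

```text
17.3 [0.5072 0.1868 0.0594] yaw -88.63 tool y [-0.013 -0.004 -1.   ] [-1.  -0.5 -2.7] [-0.02 -0.06 -0.01] 0.058298368255767896
```

Emit:
move_arm(
  moves=[
    [0,0,-1,0,50],
    [0,0,-2,0,50],
    [0,0,-3,0,50],
    [0,0,-4,0,50],
    [0,0,-4,0,50],
  ],
)

```text
t: 17.8
ee_pos: [0.5071, 0.1868, 0.0553]
orientation: [0.51, -0.496, 0.492, -0.502]
wrist_force: [-0.3, 0.7, -1.4]
gripper_width: 0.0587
```

```bash
python3 st.py
```

```text
17.8 [0.5071 0.1868 0.0553] yaw -88.63 tool y [-0.013 -0.004 -1.   ] [-0.3  0.7 -1.4] [ 0.01 -0.02 -0.  ] 0.058708718984886506
```

Emit:
move_arm(
  moves=[
    [0,0,-0.7,0,50],
    [0,0,-1.4,0,50],
    [0,0,-2,0,50],
    [0,0,-2,0,50],
    [0,0,-2,0,50],
  ],
)

```text
t: 18.3
ee_pos: [0.5073, 0.1868, 0.054]
orientation: [0.51, -0.496, 0.492, -0.502]
wrist_force: [-2.7, -2.1, 5.1]
gripper_width: 0.0586
```

```bash
python3 st.py
```

```text
18.3 [0.5073 0.1868 0.054 ] yaw -88.63 tool y [-0.013 -0.004 -1.   ] [-2.7 -2.1  5.1] [-0.03  0.58  0.04] 0.05858312239079888
```

Emit:
move_arm(
  moves=[
    [0,0,-0.5,0,50],
    [0,0,-1,0,50],
    [0,0,-1,0,50],
    [0,0,-1,0,50],
    [0,0,-1,0,50],
  ],
)

```text
t: 18.8
ee_pos: [0.5074, 0.1868, 0.054]
orientation: [0.51, -0.496, 0.492, -0.502]
wrist_force: [-5.0, -1.8, 9.2]
gripper_width: 0.0585
```

```bash
python3 st.py;python3 - <<'E'
from rig import vision
import cv2,numpy as np
A=cv2.resize(vision.get_image("wrist")["frame"][:,:,::-1],(400,300))
B=cv2.resize(vision.get_image("scene")["frame"][125:220,295:405,::-1],(400,345),interpolation=cv2.INTER_CUBIC)
A=cv2.copyMakeBorder(A,0,45,0,0,cv2.BORDER_CONSTANT)
cv2.imwrite("pics/p8.png",np.hstack([A,B]))
E
```

```text
18.8 [0.5074 0.1868 0.054 ] yaw -88.63 tool y [-0.013 -0.004 -1.   ] [-5.  -1.8  9.2] [-0.    0.88  0.01] 0.058543280015066174
```

It is seated at the expected height (54.0 mm). I'll release gently.

Emit:
move_arm(
  moves=[
    [0,0,0,0,50],
    [0,0,0,0,72],
    [0,0,0,0,76],
    [0,0,0,0,85],
    [0,0,0,0,95],
  ],
)

```text
t: 19.4
ee_pos: [0.5074, 0.1868, 0.0539]
orientation: [0.51, -0.496, 0.492, -0.502]
wrist_force: [0.7, 0.3, 0.1]
gripper_width: 0.081
```

Emit:
move_arm(
  moves=[
    [0,0,10,0,95],
    [0,0,30,0,95],
    [0,0,60,0,95],
    [0,0,100,0,95],
    [0,-40,120,0,95],
  ],
)

```text
t: 19.9
ee_pos: [0.5092, 0.1497, 0.1786]
orientation: [0.509, -0.494, 0.491, -0.505]
wrist_force: [2.4, -1.2, 0.4]
gripper_width: 0.081
```

Emit:
move_arm(
  moves=[
    [0,-48,0,0,95],
    [0,-96,0,0,95],
    [0,-144,0,0,95],
    [0,-192,0,0,95],
    [0,-240,0,0,95],
  ],
)

```text
t: 20.4
ee_pos: [0.5092, -0.0922, 0.1798]
orientation: [0.509, -0.494, 0.492, -0.505]
wrist_force: [-0.2, 1.0, -0.0]
gripper_width: 0.0814
```

```bash
python3 st.py; python3 - <<'E'
from h import *
from rig import vision
d={n:vision.get_image(n) for n in("top","scene")}
pickle.dump(d,open("d8.pkl","wb"))
A=cv2.resize(d["top"]["frame"][120:235,85:195,::-1],(400,418),interpolation=cv2.INTER_CUBIC)
B=cv2.resize(d["scene"]["frame"][125:220,295:405,::-1],(400,345),interpolation=cv2.INTER_CUBIC)
C=cv2.resize(d["top"]["frame"][:,:,::-1],(240,180))
B=cv2.copyMakeBorder(B,0,73,0,0,cv2.BORDER_CONSTANT)
T=np.vstack([np.hstack([A,B]),np.hstack([C,np.zeros((180,560,3),np.uint8)])])
T[418:,240:480]=cv2.resize(d["scene"]["frame"][:,:,::-1],(240,180))
cv2.imwrite("pics/p9.png",T)
c,s=np.cos(np.radians(1.53)),np.sin(np.radians(1.53))
for X,Y,Z in [(.07,.03,.074),(.07,-.03,.074),(-.07,-.03,.074),(-.07,.03,.074)]:
    w=[.5062+c*X-s*Y,.1842+s*X+c*Y,Z]
    u,v=proj(d["top"],w); a=((u+.5-85)*400/110,(v+.5-120)*418/115)
    u,v=proj(d["scene"],w); b=(400+(u+.5-295)*400/110,(v+.5-125)*345/95)
    print((X,Y),np.round(a),np.round(b))
E
```

```text
20.4 [ 0.5092 -0.0922  0.1798] yaw -88.37 tool y [-0.005 -0.002 -1.   ] [-0.2  1.  -0. ] [-0.02 -0.02  0.01] 0.08139787897248338
(0.07, 0.03) [143. 102.] [679. 168.]
(0.07, -0.03) [229. 102.] [621. 193.]
(-0.07, -0.03) [226. 304.] [531.  85.]
(-0.07, 0.03) [139. 304.] [587.  63.]
```

View pics/p9.png

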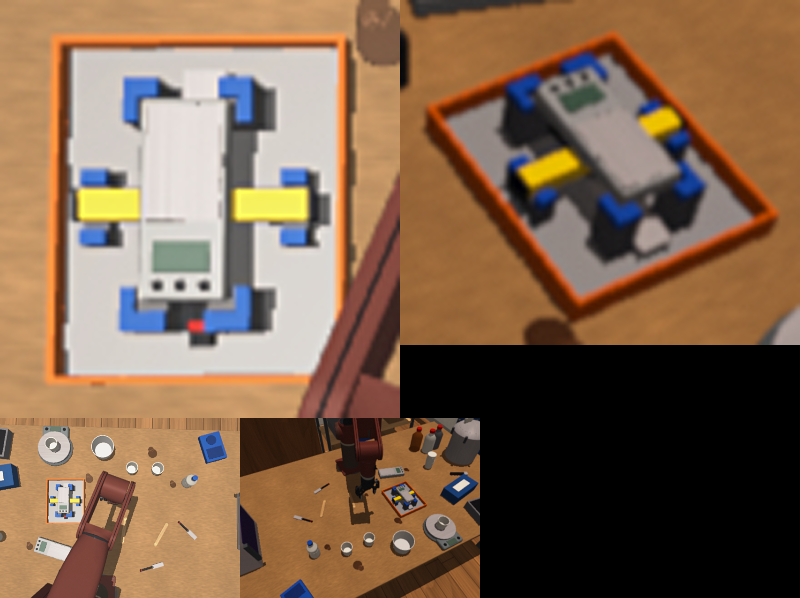

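Picture 12: the scale's corners at about (142,99), (229,101), (225,304) and (138,300) match the predicted home position to within 4 crop px. It sits inside the lips, pan up, with the bystanders undisturbed.

```bash
python3 -c "
from rig import r
print(r.close_job())"
```

```text
the job is handed in; nothing more can be done
None
```

The case is packed and handed in at about 20.5 s: paddle in the lowest slots, level across it in both cradles, and pocket scale on top. I chose the largest paddle and the smaller scale. The scale was lowered until it touched, at about 9 N, before I released it.

**Last checks:**
- **Scale:** in the top view its corners match the home position to within about 2–3 mm. It sits inside the lips with the pan up, and the gripper was at the expected height when it touched.
- **Level:** it is seated in both cradles, vial up, within about 1 mm of home in the top view. It touched 1.5–2 mm higher than expected, probably because the tool was slightly tilted, and settled on release.
- **Paddle:** it is through both slots. It sits about 2 mm (top view) to 4 mm (wrist view) toward −y of the slot centre, inside the 5 mm play.
- **Surroundings:** the cups, tub, bottle and one stir stick look unmoved. The arm hides the other stick in the last top view, so I didn't confirm it there, but nothing went near it.
- **Clear of the case:** the gripper was open and clear of the case at hand-in.

**Disagreement:** the wrist and top cameras differed by about 4 mm in y on where the case is. I placed the scale by the wrist camera's relative measurement (+3 mm), and the final top view supports that.

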